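# Show where the balance tube goes in a centrifuge rotor

### The arm

A 6-joint arm with a two-finger parallel gripper is mounted at the origin on a cart in front of the work surface, level with it; the furniture and walls round the work are solid. World frame = base frame: x ahead of the robot, y to its left, z up, the work surface at z = 0. Lengths are in mm, angles in rad, forces in N, time in s.
With the tool pointing down it reaches from about 275 to 1000 mm from the base axis. Payload 8.4 kg.
Tool frame: the origin (TCP) lies between the finger pads, 19 mm behind the fingertips; this is the grasp point; z points along the fingers, y is the line along which they close (so a half turn about z gives the same grasp; the last joint's range is limited). The gripper opens to 85 mm and grips with 20 to 120 N. Pads are 22 mm wide; open, the fingers measure 114 mm over their backs; the gripper's body (76 mm by 85 mm) begins 54 mm behind the grasp point. The pads swing forward as they close: fully open they stand 13 mm farther back than shut.
Start: joints at [1.281, 0.353, 1.633, -0, 1.155, -0.002], TCP at [177.401, 599.297, 249.981] pointing down, gripper open.
Joint ranges: [-2.63, 2.63], [-0.92, 2.1], [0.06, 2.66], [-1.3, 4.44], [0, 2.69], [-3.02, 3.02]. Speed limits (rad/s): [2.22, 2.22, 2.79, 3.14, 3.14, 3.14].

### API

Orientations are given as [roll, pitch, yaw] about the fixed x, y, z axes, in that order (R = Rz(yaw) Ry(pitch) Rx(roll)).
In Python, from rig import r gives the robot as it stands. The module is installed in compiled form; this text tells all that it offers.
- The arm moves only by the tool play_rows, never from a script. Its argument "rows" is a list of rows, each an object with "dp": the shift along the tool's x, y, z in units of 40 mm (1.0 is 40 mm), a list of three; "turn": the turn, a rotation vector about the tool's x, y, z in units of 6 degrees (1.0 is 6 degrees), a list of three; "fingers": the closure, from 0 (fully open) to 1 (shut). In form: [{"dp": [tx, ty, tz], "turn": [wx, wy, wz], "fingers": fingers}, ...]. A call has 1 to 5 rows; each row shifts and turns the commanded pose from where the row before left it, along the tool's axes as they then stand; what a row does not reach is not made up. A row lasts 1/12 s, in which the tool goes at most 41.7 mm and 7.16 degrees, less where a joint would pass 70% of its speed; a pose out of reach is approached as far as the arm can. A call is refused whole if a number of a shift passes 1 or a number of a turn 1, either way. A call with a gripper value outside its range is refused whole. The fingers move at their own pace and stop on an object; "force" is the grip in N (left out, the last holds). Time passes only in rows, so rows that do not move let the fingers close. It gives the time, the measured TCP pose, the force, the opening and the grip force at its end, in the units of the state.
- r.sense(): the state, without advancing time (a new reading comes with each control period).
- r.grab_frame(name): name is "scene" or "top" or "wrist"; returns a dict with "pixels" (480x640x3 uint8, red, green, blue), "fx", "fy", "cx", "cy" (pixels), "dist" ([k1, k2, p1, p2, k3] as OpenCV has them; the pictures are not rectified), "pose" (4x4, takes a point from camera to world coordinates). Camera axes: x right, y down, z forward; pixel columns grow to the right and rows downward; lengths in mm; the calibration is good to about 2 mm. A picture is of the moment at which its call begins. There is no depth.
- r.sign_off(): hands the job in; it is judged then, once.
The state is a dict: "clock": time; "qpos": joint angles; "qvel": joint speeds; "joint_efforts": joint torques, N m; "eef_pos": TCP position; "tcp_rot": TCP orientation; "contact_force": force on the tool from outside, world axes, zero at the start; "wrist_torque": the same for the moment, N m; "opening": opening from 0.0 (shut) to 1.0 (fully open); "grasp_force": force on a finger pad.
Only numpy, scipy, OpenCV 4.12 (cv2) and the standard library are available. Lean on these libraries where they do the work, as an engineer would, in place of code of your own. Each camera call takes 0.05 s, during which the arm holds its last target. There are 200 camera calls.

### The job

Three of the six places in the small benchtop centrifuge's rotor hold capped tubes, and one of these tubes has no partner straight across from it: show a colleague where its balance tube must go. With light pushes of the fingertips, first push the half-open lid back all the way to its stop, then turn the rotor until the empty place straight across from the lone tube stands at the very front, by the control panel. Then point straight down at the mouth of that place with the fingertips 1 to 5 cm above it, keep still there for two seconds, touching nothing, and finish in that pose; grip nothing, do not touch the capped tubes, and leave the things round the centrifuge where they are.

Things in the scene. Friction and masses are not known exactly. Their poses are not given: they have to be found in the camera images.
- centrifuge: fixed white benchtop centrifuge, 300 (x) x 280 (y) mm, deck 105 mm high. Origin on the rotor axis at bench level; its -x axis points to its front, where the sloping grey control panel with display and knob is; +x to the lid's hinge, z up. The deck has an open round bowl, radius 104 mm about the rotor axis, rim 107 mm above the bench. Never press on it or its parts with over 25 N.
- lid (a joint): angle of the grey lid about its hinge, which runs along the centrifuge's y axis at x = +124 mm, 110 mm above the bench, behind the bowl. 0 = shut, 1.7 rad = fully open at its stop, leaning slightly back; from 1.55 it counts as open. It starts half open and stays where it is left; the stiff hinge takes 3 to 4 N at the edge.
- lid_edge (a point): middle of the lid's front edge, on the outer edge of its 70 mm finger lip, 8 mm thick; 231 mm from the hinge line, on an arc about it, at most 340 mm above the bench. The lid is a shallow hood, 262 mm wide, 26 mm deep, with a round clear window; pushed at this edge towards the centrifuge's +x it opens further.
- rotor (a joint): angle of the rotor about the upright axis, anticlockwise from above; 0 or a full turn = the place to be balanced stands exactly at the front. Starts anywhere from 0.8 to 5.4. Turns both ways (to 7 rad either way) with light friction, about 1 N at a sleeve, and stops where it is left.
- rotor_hub (a point): top of the steel nut in the middle of the rotor, 96 mm above the bench, 13 mm in radius. Below it the hub, 22 mm in radius, stands on a flat dark steel disc, 88 mm in radius, whose upper face is 65 mm above the bench.
- balance_place (a point): mouth centre of the empty sleeve straight across from the lone tube, the place to bring to the front and point at; z up. The six places stand 60 degrees apart, 64 mm from the rotor axis: steel sleeves 24 mm thick (lip 26), top leaning inwards 18 degrees, mouth 85 mm above the bench, 20 above the disc. Anticlockwise: this one, empty, pair tube, lone tube, empty, pair tube.
- next_place (a point): mouth centre of the other empty sleeve beside it, next anticlockwise from above. The gap between these two sleeves is 38 mm wide with no tube on either side: a closed fingertip lowered there to about 72 mm above the bench can push either sleeve.
- tube_lone: the capped glass tube that has no partner across the rotor; it sits in its sleeve and turns with the rotor. Origin at the centre of its sleeve's mouth; white screw cap 21 mm in diameter, whose top stands 33 mm above the mouth. Not to be touched.
- tube_pair_a: a capped tube like the lone one; has its partner straight across. Origin at its sleeve's mouth. Not to be touched.
- tube_pair_b: the partner of tube_pair_a, straight across from it. Origin at its sleeve's mouth. Not to be touched.
- spare_tube_a: glass centrifuge tube lying on the bench on the right of the centrifuge, 17 mm in diameter, 98 mm long along its y axis, origin under its middle. Leave it.
- spare_tube_b: a second glass centrifuge tube like it. Leave it.
- reagent_bottle: small white reagent bottle with a black cap, 49 mm in diameter, 95 mm high, origin under it; right of the centrifuge. Leave it.
- dropper_bottle: white squeeze dropper bottle, 49 mm in diameter, 107 mm high, origin under it; left of the centrifuge. Leave it.
- open_jar: small open glass jar, 60 mm in diameter, 85 mm high, origin under it; left of the centrifuge. Leave it.
- crucible: porcelain crucible, 45 mm in diameter, 36 mm high, origin under it; left of the centrifuge. Leave it.
- stopper: cork stopper, 29 mm in diameter, 26 mm high, origin under it; right of the centrifuge, near the bench's front. Leave it.

How it is judged (in metres and radians):
On the way, in this order (a step that is already met when the one before it is completed fails the run):
1. the lid is pushed back to its stop (value of joint lid above 1.55 rad), for 0.2 s.
2. the empty place across from the lone tube stands at the front, the rotor at rest (value of joint lid above 1.55 rad and y of balance_place in the frame of centrifuge between -0.013 and 0.013 m and x of balance_place in the frame of centrifuge below 0 m and velocity of joint rotor between -0.05 and 0.05 rad/s), for 0.3 s.
3. the tool points straight down at that place from just above, touching nothing, for 1.5 s (all of step 2 and horizontal distance between the grasp point and balance_place below 0.018 m and z of the grasp point in the frame of balance_place between 0.022 and 0.08 m and angle between the grasp point's own z axis and vertical above 2.7 rad and contact force between each of the arm, the fingers and centrifuge below 0.1 N), for 1.5 s.
At the end, for the whole second after the job is handed in: Lid open beyond 1.55 rad. Empty place across from the lone tube at the front, within 13 mm of the middle line; rotor at rest. TCP within 18 mm horizontally of its mouth and 22 to 80 mm above it (fingertips 3 to 60 mm), tool within 25 degrees of straight down, no contact with the centrifuge (all of step 3); the robot touches nothing.
It fails at once if the centrifuge, its lid or its rotor was gripped or pushed hard (more than 25 N) (contact force between any of the arm, the fingers and centrifuge above 25 N).
It fails at once if a capped tube in the rotor was touched (more than 1 N) (contact force between any of the arm, the fingers and tube_lone above 1 N or contact force between any of the arm, the fingers and tube_pair_a above 1 N or contact force between any of the arm, the fingers and tube_pair_b above 1 N).
It fails at once if a thing standing or lying round the centrifuge was moved by more than 15 mm or lifted (distance of any of spare_tube_a, spare_tube_b, reagent_bottle, dropper_bottle, open_jar, crucible, stopper from where it was at the start of the episode above 0.015 m).
It also fails if it takes over 67 s, if anything falls off the work surface, if the arm or the gripper's body presses on something with over 40 N, if the wrist force passes 120 N, or if a joint passes its speed limit or range.

## Working session

There is one attempt and no reset: what is moved stays moved. The work goes in short steps, Python scripts to look and compute and a tool call to move; the robot and the scene stay as the last step left them, time stands still between calls to the robot, and variables do not carry over. Pictures are saved under pics/ and viewed, at most 12 in all, crops included, and the job is handed in when it is done.

Besides the shell and the picture viewer there is one more tool, called after "Emit:" as name(argument=value, ...) on one line, values as JSON. play_rows: Moves the arm, as the interface text tells. Its arguments: {"type":"object","properties":{"rows":{"type":"array"},"force":{"type":"number"}},"required":["rows"]}

```bash
mkdir -p pics; python3 - <<'E'
from rig import r
import cv2,pickle
s=r.sense();print(s['clock'],s['eef_pos'],s['tcp_rot'])
for n in("scene","top"):
    f=r.grab_frame(n);pickle.dump(f,open(n+'.pkl','wb'));cv2.imwrite(f'pics/{n}0.png',f['pixels'][:,:,::-1]);print(n,f['fx'],f['fy'],f['cx'],f['cy'],f['dist'],f['pose'])
E
```

```text
0.0 [177.26210765 598.85704366 249.25131889] [-3.14018307e+00 -1.16632523e-05  2.85378832e+00]
scene 621.4929881149103 621.4929881149103 324.60181712950595 245.27932710344498 [-0.13111777  0.          0.          0.          0.        ] [[ 7.26156449e-01 -3.81179914e-01  5.72187631e-01 -2.21690126e+02]
 [-6.87450838e-01 -3.89960614e-01  6.12651667e-01 -6.67302981e+02]
 [-1.03998705e-02 -8.38231825e-01 -5.45214866e-01  7.86105380e+02]
 [ 0.00000000e+00  0.00000000e+00  0.00000000e+00  1.00000000e+00]]
top 553.3801750810396 553.3801750810396 320.76501686266124 238.62960422123436 [-0.10259971  0.          0.          0.          0.        ] [[-2.43876636e-02 -9.91339409e-01  1.29040377e-01  3.54294540e+02]
 [-9.99702402e-01  2.41074390e-02 -3.73334007e-03  1.06122500e+02]
 [ 5.90174127e-04 -1.29093022e-01 -9.91632313e-01  1.38050768e+03]
 [ 0.00000000e+00  0.00000000e+00  0.00000000e+00  1.00000000e+00]]
```

View pics/scene0.png

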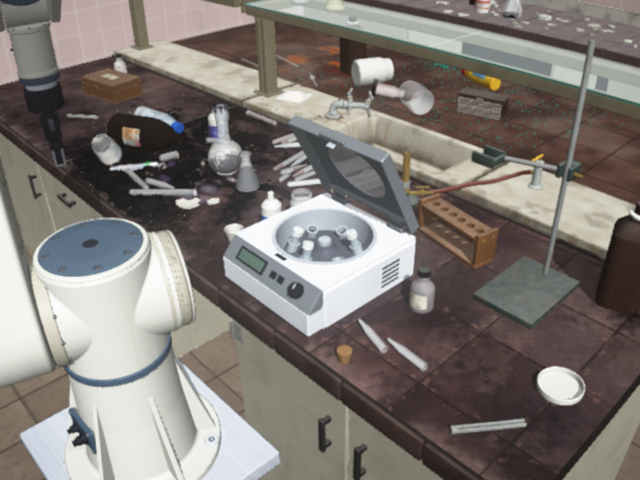

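View pics/top0.png

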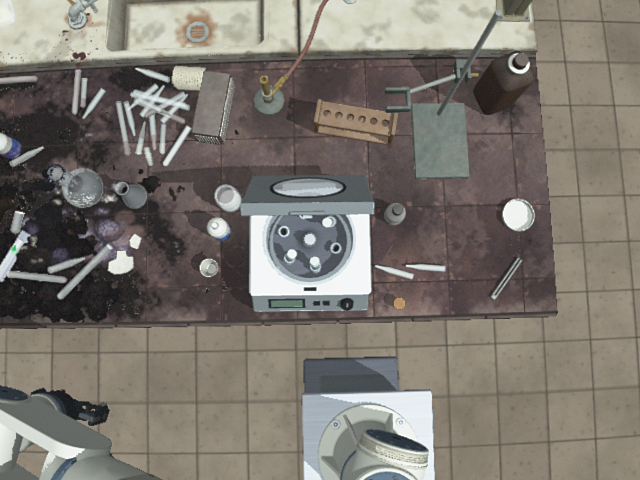

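```bash
cat > h.py <<'E'
import numpy as np,cv2,pickle
def KD(f): return np.array([[f['fx'],0,f['cx']],[0,f['fy'],f['cy']],[0,0,1.]]),np.array(f['dist'])
def ray(f,uv):
    K,D=KD(f);p=cv2.undistortPoints(np.array([[uv]],float),K,D)[0,0]
    T=np.array(f['pose']);return T[:3,3],T[:3,:3]@np.r_[p,1]
def atz(f,uv,z):
    o,d=ray(f,uv);return o+d*(z-o[2])/d[2]
def proj(f,P):
    K,D=KD(f);T=np.linalg.inv(np.array(f['pose']));return cv2.projectPoints(np.array(P,float).reshape(-1,3),cv2.Rodrigues(T[:3,:3])[0],T[:3,3],K,D)[0][:,0]
def load(n): return pickle.load(open(n+'.pkl','rb'))
def crop(f,x0,y0,x1,y1,s,fn):
    cv2.imwrite(fn,cv2.resize(f['pixels'][y0:y1,x0:x1,::-1],None,fx=s,fy=s,interpolation=cv2.INTER_CUBIC))
E
python3 -c "
from h import *
crop(load('top'),240,170,388,318,4,'pics/topc.png')
crop(load('scene'),218,110,424,330,2.7,'pics/scenec.png')"
```

```text
(no output)
```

View pics/topc.png

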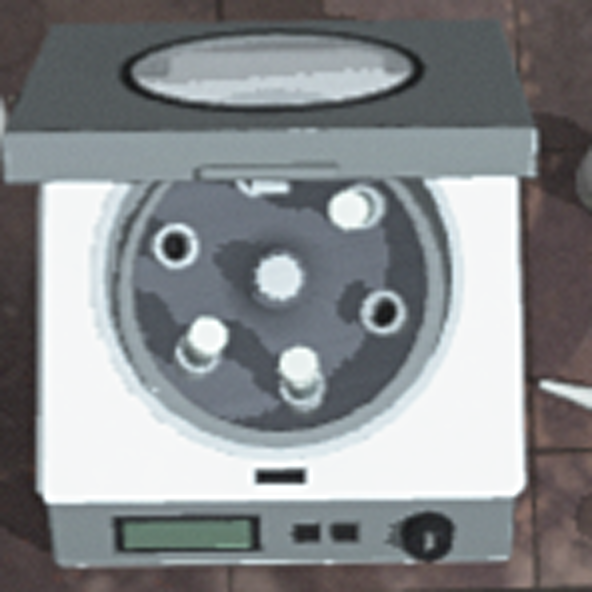

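View pics/scenec.png

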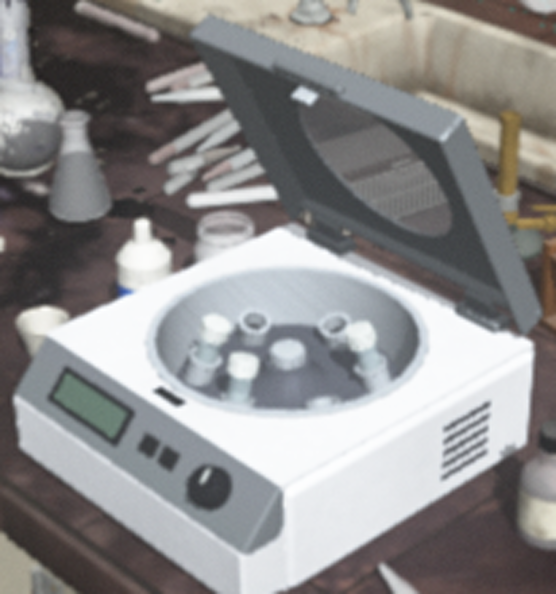

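Centrifuge front faces the robot. In the top crop, the tubes are at (350,210), (208,338) and (300,365). The first two face each other, so the front one is the lone tube. The balance place is the half-hidden sleeve at about (265,185) at the back, and the next empty one is at (175,245).

```bash
python3 - <<'E'
from h import *
np.set_printoptions(precision=1,suppress=True)
t=load('top');s=load('scene')
c=lambda u,v:(240+u/4,170+v/4)
d=lambda u,v:(218+u/2.7,110+v/2.7)
o=atz(t,c(279,277),96);print('hub',o, 'scene',atz(s,d(290,350),96))
for p in[(38,500),(525,501),(40,182),(521,178)]:print(atz(t,c(*p),105))
for n,p,z in[('N',(176,245),85),('E2',(382,312),85),('lonecap',(301,362),118),('capA',(349,211),118),('capB',(209,336),118)]:
    q=atz(t,c(*p),z)-o;print(n,np.hypot(*q[:2]),np.degrees(np.arctan2(q[1],q[0])))
for n,p in[('N',(255,323)),('B',(335,325))]:
    q=atz(s,d(*p),85)-o;print('sc',n,np.hypot(*q[:2]),np.degrees(np.arctan2(q[1],q[0])))
# lid edge: for angle th, project lip ends into both views
for th in np.arange(.9,1.6,.1):
    x=o[0]+124-231*np.cos(th);z=110+231*np.sin(th)
    P=[[x,o[1]+y,z] for y in(131,35,-35,-131)]
    print(round(th,2),np.array([x,z]),((proj(t,P)-[240,170])*4).ravel(),((proj(s,P)-[218,110])*2.7).ravel())
E
```

```text
hub [520.6 127.1  96. ] scene [518.5 122.5  96. ]
[393.5 268.4 105. ]
[386.3 -11.5 105. ]
[578.9 265.6 105. ]
[574.4 -15.8 105. ]
N 64.53935351536917 70.08365910415156
E2 63.524180983425474 -109.14269149741732
lonecap 53.52747616587064 -167.18459110684475
capA 54.09886841607849 -50.262734369964036
capB 54.17469112540278 131.60203593730432
sc N 59.18971277936978 73.04658750762611
sc B 61.48997026698351 9.204213512410687
0.9 [501.  290.9] [  9.2 272.2 201.9 267.6 342.8 264.2 535.7 259.5] [146.   69.8 231.4 107.2 299.3 137.1 401.3 182.2]
1.0 [519.8 304.4] [  5.1 230.9 199.8 226.1 342.1 222.7 536.9 218.1] [164.4  46.2 250.4  82.3 318.9 111.2 421.6 154.8]
1.1 [539.8 315.9] [  1.6 186.9 197.8 182.  341.2 178.5 537.7 173.9] [184.1  24.8 270.7  59.7 339.6  87.6 442.8 129.7]
1.2 [560.9 325.3] [ -1.4 140.8 196.  135.9 340.3 132.4 537.9 127.8] [204.7   5.8 291.8  39.6 361.   66.5 464.6 107.3]
1.3 [582.8 332.6] [ -3.7  93.5 194.4  88.4 339.3  84.9 537.6  80.4] [226.  -10.5 313.6  22.2 383.   48.4 486.9  87.8]
1.4 [605.3 337.6] [ -5.3  45.7 193.1  40.5 338.2  37.  536.8  32.5] [247.7 -24.  335.5   7.8 405.1  33.2 509.1  71.5]
1.5 [628.3 340.4] [ -6.2  -1.9 192.1  -7.1 337.  -10.7 535.5 -15.1] [269.4 -34.6 357.4  -3.6 427.1  21.2 531.   58.6]
```

Emit:
play_rows(rows=[{"dp": [-0.644, -0.632, -0.117], "turn": [0, 0, 0], "fingers": 1}, {"dp": [-0.644, -0.632, -0.117], "turn": [0, 0, 0], "fingers": 1}, {"dp": [-0.644, -0.632, -0.117], "turn": [0, 0, 0], "fingers": 1}, {"dp": [-0.644, -0.632, -0.117], "turn": [0, 0, 0], "fingers": 1}, {"dp": [-0.644, -0.632, -0.117], "turn": [0, 0, 0], "fingers": 1}], force=30)

```text
clock: 0.52
eef_pos: [265.3, 439.8, 273.2]
tcp_rot: [-3.141, -0.0, 2.854]
contact_force: [0.3, 0.5, -0.1]
opening: 0.296
grasp_force: 0.0
```

Emit:
play_rows(rows=[{"dp": [-0.644, -0.632, -0.117], "turn": [0, 0, 0], "fingers": 1}, {"dp": [-0.644, -0.632, -0.117], "turn": [0, 0, 0], "fingers": 1}, {"dp": [-0.644, -0.632, -0.117], "turn": [0, 0, 0], "fingers": 1}, {"dp": [-0.644, -0.632, -0.117], "turn": [0, 0, 0], "fingers": 1}, {"dp": [-0.644, -0.632, -0.117], "turn": [0, 0, 0], "fingers": 1}])

```text
clock: 0.93
eef_pos: [352.9, 282.0, 296.9]
tcp_rot: [-3.141, -0.0, 2.854]
contact_force: [1.8, 1.1, -0.3]
opening: -0.004
grasp_force: 0.0
```

Emit:
play_rows(rows=[{"dp": [-0.644, -0.632, -0.117], "turn": [0, 0, 0], "fingers": 1}, {"dp": [-0.644, -0.632, -0.117], "turn": [0, 0, 0], "fingers": 1}, {"dp": [-0.644, -0.632, -0.117], "turn": [0, 0, 0], "fingers": 1}, {"dp": [-0.644, -0.632, -0.117], "turn": [0, 0, 0], "fingers": 1}, {"dp": [-0.644, -0.632, -0.117], "turn": [0, 0, 0], "fingers": 1}])

```text
clock: 1.35
eef_pos: [440.6, 124.2, 320.4]
tcp_rot: [-3.142, -0.0, 2.854]
contact_force: [0.6, 0.6, 0.0]
opening: -0.0
grasp_force: 0.0
```

Emit:
play_rows(rows=[{"dp": [0, 0, 0], "turn": [0, 0, 1], "fingers": 1}, {"dp": [0, 0, 0], "turn": [0, 0, 1], "fingers": 1}, {"dp": [0, 0, 0], "turn": [0, 0, 1], "fingers": 1}, {"dp": [0, 0, 0], "turn": [0, 0, 1], "fingers": 1}, {"dp": [0, 0, 0], "turn": [0, 0, 1], "fingers": 1}])

```text
clock: 1.77
eef_pos: [440.1, 125.7, 319.9]
tcp_rot: [-3.141, -0.0, 2.325]
contact_force: [0.0, -0.3, 0.6]
opening: 0.0
grasp_force: 0.0
```

Emit:
play_rows(rows=[{"dp": [0, 0, 0], "turn": [0, 0, 1], "fingers": 1}, {"dp": [0, 0, 0], "turn": [0, 0, 1], "fingers": 1}, {"dp": [0, 0, 0], "turn": [0, 0, 1], "fingers": 1}, {"dp": [0, 0, 0], "turn": [0, 0, 1], "fingers": 1}, {"dp": [0, 0, 0], "turn": [0, 0, 1], "fingers": 1}])

```text
clock: 2.18
eef_pos: [440.0, 125.9, 319.9]
tcp_rot: [-3.141, 0.0, 1.801]
contact_force: [0.2, 0.8, -0.2]
opening: -0.0
grasp_force: 0.0
```

Emit:
play_rows(rows=[{"dp": [0, 0, 0], "turn": [0, 0, 1], "fingers": 1}, {"dp": [0, 0, 0], "turn": [0, 0, 1], "fingers": 1}, {"dp": [0, 0, 0], "turn": [0, 0, 1], "fingers": 1}, {"dp": [0, 0, 0], "turn": [0, 0, 1], "fingers": 1}, {"dp": [0, 0, 0], "turn": [0, 0, 1], "fingers": 1}])

```text
clock: 2.6
eef_pos: [440.0, 125.9, 319.9]
tcp_rot: [-3.141, 0.0, 1.278]
contact_force: [-0.5, 0.2, -0.6]
opening: -0.005
grasp_force: 0.0
```

Emit:
play_rows(rows=[{"dp": [0, 0, 0], "turn": [0, 0, 1], "fingers": 1}, {"dp": [0, 0, 0], "turn": [0, 0, 1], "fingers": 1}, {"dp": [0, 0, 0], "turn": [0, 0, 1], "fingers": 1}, {"dp": [0, 0, 0], "turn": [0, 0, 1], "fingers": 1}, {"dp": [0, 0, 0], "turn": [0, 0, 1], "fingers": 1}])

```text
clock: 3.02
eef_pos: [440.0, 125.9, 319.9]
tcp_rot: [-3.141, 0.001, 0.754]
contact_force: [0.6, 0.8, 0.3]
opening: -0.002
grasp_force: 0.0
```

Emit:
play_rows(rows=[{"dp": [0, 0, 0], "turn": [0, 0, 1], "fingers": 1}, {"dp": [0, 0, 0], "turn": [0, 0, 1], "fingers": 1}, {"dp": [0, 0, 0], "turn": [0, 0, 1], "fingers": 1}, {"dp": [0, 0, 0], "turn": [0, 0, 1], "fingers": 1}, {"dp": [0, 0, 0], "turn": [0, 0, 1], "fingers": 1}])

```text
clock: 3.43
eef_pos: [440.0, 126.0, 319.9]
tcp_rot: [3.142, 0.001, 0.231]
contact_force: [-1.1, -0.3, -0.2]
opening: 0.002
grasp_force: 0.0
```

Emit:
play_rows(rows=[{"dp": [0, 0, 0], "turn": [0, 0, 1], "fingers": 1}, {"dp": [0, 0, 0], "turn": [0, 0, 1], "fingers": 1}, {"dp": [0, 0, 0], "turn": [0, 0, 0.2], "fingers": 1}, {"dp": [0, 0, 0], "turn": [0, 0, 0], "fingers": 1}])

```text
clock: 3.77
eef_pos: [440.1, 126.0, 320.0]
tcp_rot: [3.141, 0.0, 0.007]
contact_force: [-0.0, -0.2, -0.2]
opening: 0.001
grasp_force: 0.0
```

Emit:
play_rows(rows=[{"dp": [0.35, 0, 0], "turn": [0, 0, 0], "fingers": 1}, {"dp": [0.35, 0, 0], "turn": [0, 0, 0], "fingers": 1}, {"dp": [0.35, 0, 0], "turn": [0, 0, 0], "fingers": 1}, {"dp": [0.35, 0, 0], "turn": [0, 0, 0], "fingers": 1}, {"dp": [0.2, 0, 0], "turn": [0, 0, 0], "fingers": 1}])

```text
clock: 4.18
eef_pos: [506.8, 126.3, 320.0]
tcp_rot: [3.142, -0.001, 0.007]
contact_force: [1.2, -1.1, -0.0]
opening: 0.002
grasp_force: 0.0
```

Emit:
play_rows(rows=[{"dp": [0.15, 0, 0], "turn": [0, 0, 0], "fingers": 1}, {"dp": [0.15, 0, 0], "turn": [0, 0, 0], "fingers": 1}, {"dp": [0.15, 0, 0], "turn": [0, 0, 0], "fingers": 1}, {"dp": [0.15, 0, 0], "turn": [0, 0, 0], "fingers": 1}, {"dp": [0.15, 0, 0], "turn": [0, 0, 0], "fingers": 1}])

```text
clock: 4.6
eef_pos: [533.9, 126.5, 320.2]
tcp_rot: [3.141, 0.002, 0.006]
contact_force: [-4.5, 0.0, 3.1]
opening: -0.001
grasp_force: 2.3
```

Emit:
play_rows(rows=[{"dp": [0.15, 0, 0], "turn": [0, 0, 0], "fingers": 1}, {"dp": [0.15, 0, 0], "turn": [0, 0, 0], "fingers": 1}, {"dp": [0.15, 0, 0], "turn": [0, 0, 0], "fingers": 1}, {"dp": [0.15, 0, 0], "turn": [0, 0, 0], "fingers": 1}, {"dp": [0.15, 0, 0], "turn": [0, 0, 0], "fingers": 1}])

```text
clock: 5.02
eef_pos: [564.9, 126.7, 320.3]
tcp_rot: [-3.142, -0.0, 0.005]
contact_force: [-3.0, -0.6, 1.8]
opening: 0.001
grasp_force: 1.8
```

Emit:
play_rows(rows=[{"dp": [0.15, 0, 0], "turn": [0, 0, 0], "fingers": 1}, {"dp": [0.15, 0, 0], "turn": [0, 0, 0], "fingers": 1}, {"dp": [0.15, 0, 0], "turn": [0, 0, 0], "fingers": 1}, {"dp": [0.15, 0, 0], "turn": [0, 0, 0], "fingers": 1}, {"dp": [0.15, 0, 0], "turn": [0, 0, 0], "fingers": 1}])

```text
clock: 5.43
eef_pos: [595.0, 126.9, 320.2]
tcp_rot: [3.142, -0.0, 0.005]
contact_force: [-3.0, -0.0, 3.0]
opening: -0.005
grasp_force: 1.4
```

Emit:
play_rows(rows=[{"dp": [0.15, 0, 0], "turn": [0, 0, 0], "fingers": 1}, {"dp": [0.15, 0, 0], "turn": [0, 0, 0], "fingers": 1}, {"dp": [0.15, 0, 0], "turn": [0, 0, 0], "fingers": 1}, {"dp": [0.15, 0, 0], "turn": [0, 0, 0], "fingers": 1}, {"dp": [0.15, 0, 0], "turn": [0, 0, 0], "fingers": 1}])

```text
clock: 5.85
eef_pos: [625.2, 126.9, 320.7]
tcp_rot: [3.141, -0.001, 0.005]
contact_force: [-2.5, -0.9, 4.7]
opening: 0.001
grasp_force: 1.7
```

Emit:
play_rows(rows=[{"dp": [0.15, 0, 0], "turn": [0, 0, 0], "fingers": 1}, {"dp": [0.15, 0, 0], "turn": [0, 0, 0], "fingers": 1}, {"dp": [0.1, 0, 0], "turn": [0, 0, 0], "fingers": 1}, {"dp": [0.1, 0, 0], "turn": [0, 0, 0], "fingers": 1}, {"dp": [0.05, 0, 0], "turn": [0, 0, 0], "fingers": 1}])

```text
clock: 6.27
eef_pos: [646.5, 127.1, 319.6]
tcp_rot: [3.141, 0.001, 0.005]
contact_force: [-3.3, -1.2, -0.2]
opening: 0.001
grasp_force: 1.1
```

Emit:
play_rows(rows=[{"dp": [0.06, 0, 0], "turn": [0, 0, 0], "fingers": 1}, {"dp": [0.06, 0, 0], "turn": [0, 0, 0], "fingers": 1}, {"dp": [0.06, 0, 0], "turn": [0, 0, 0], "fingers": 1}, {"dp": [0.06, 0, 0], "turn": [0, 0, 0], "fingers": 1}, {"dp": [0.0, 0, 0], "turn": [0, 0, 0], "fingers": 1}])

```text
clock: 6.68
eef_pos: [656.3, 127.3, 320.0]
tcp_rot: [-3.141, -0.0, 0.005]
contact_force: [-1.6, 0.2, 0.6]
opening: 0.004
grasp_force: 0.4
```

Emit:
play_rows(rows=[{"dp": [0.05, 0, 0], "turn": [0, 0, 0], "fingers": 1}, {"dp": [0.05, 0, 0], "turn": [0, 0, 0], "fingers": 1}, {"dp": [0.0, 0, 0], "turn": [0, 0, 0], "fingers": 1}])

```text
clock: 6.93
eef_pos: [660.2, 127.3, 320.2]
tcp_rot: [-3.141, -0.0, 0.005]
contact_force: [-0.2, 0.0, -0.9]
opening: -0.001
grasp_force: 0.6
```

```bash
python3 - <<'E'
from rig import r
from h import *
f=r.grab_frame('scene');pickle.dump(f,open('scene1.pkl','wb'))
crop(f,218,60,438,300,2.4,'pics/lid1.png')
o=[520,126]
for th in(1.5,1.6,1.7):
    x=644-231*np.cos(th);z=110+231*np.sin(th)
    print(th,x,(proj(f,[[x,126+y,z] for y in(131,35,-35,-131)])-[218,60])*2.4)
E
```

```text
1.5 627.6597064147606 [[239.82477981  89.68238086]
 [318.13262443 117.3120858 ]
 [380.12738907 139.39215049]
 [472.59206924 172.66351592]]
1.6 650.7450896515977 [[258.94584126  82.88542423]
 [337.32373881 109.94729125]
 [399.29039713 131.55603169]
 [491.57697059 164.08824715]]
1.7 673.7630781822662 [[277.63495919  78.73416885]
 [355.98381378 105.34582799]
 [417.84079024 126.57413341]
 [509.8233307  158.49926087]]
```

View pics/lid1.png

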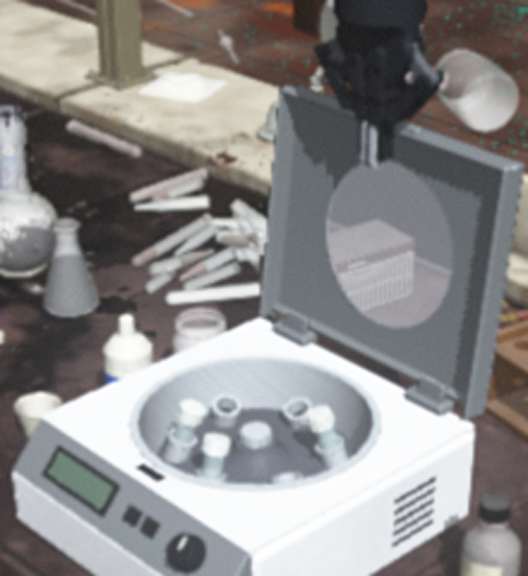

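Lid corners at about (282,86) and (520,163), which puts the lid near 1.7 rad. I'll nudge until the stop shows as force.

Emit:
play_rows(rows=[{"dp": [0.04, 0, 0], "turn": [0, 0, 0], "fingers": 1}, {"dp": [0.04, 0, 0], "turn": [0, 0, 0], "fingers": 1}, {"dp": [0.04, 0, 0], "turn": [0, 0, 0], "fingers": 1}, {"dp": [0.0, 0, 0], "turn": [0, 0, 0], "fingers": 1}])

```text
clock: 7.32
eef_pos: [661.9, 127.3, 320.1]
tcp_rot: [3.141, 0.007, 0.006]
contact_force: [-15.2, -0.9, 5.7]
opening: -0.001
grasp_force: 8.0
```

Emit:
play_rows(rows=[{"dp": [-0.3, 0, 0], "turn": [0, 0, 0], "fingers": 1}, {"dp": [-0.6, -0.25, 0], "turn": [0, 0, 0], "fingers": 1}, {"dp": [-0.6, -0.25, 0], "turn": [0, 0, 0], "fingers": 1}, {"dp": [-0.6, -0.25, 0], "turn": [0, 0, 0], "fingers": 1}, {"dp": [-0.25, -0.25, 0], "turn": [0, 0, 0], "fingers": 1}])

```text
clock: 7.73
eef_pos: [568.7, 167.0, 320.7]
tcp_rot: [-3.141, -0.0, 0.005]
contact_force: [0.7, -0.0, 0.3]
opening: -0.001
grasp_force: 0.0
```

Emit:
play_rows(rows=[{"dp": [0, 0, 0.5], "turn": [0, 0, 1], "fingers": 1}, {"dp": [0, 0, 0.5], "turn": [0, 0, 1], "fingers": 1}, {"dp": [0, 0, 0.5], "turn": [0, 0, 1], "fingers": 1}, {"dp": [0, 0, 0.5], "turn": [0, 0, 1], "fingers": 1}, {"dp": [0, 0, 0], "turn": [0, 0, 1], "fingers": 1}])

```text
clock: 8.15
eef_pos: [569.5, 166.6, 236.6]
tcp_rot: [3.139, 0.003, -0.523]
contact_force: [-1.2, -0.7, -1.0]
opening: 0.001
grasp_force: 0.0
```

Emit:
play_rows(rows=[{"dp": [0, 0, 0], "turn": [0, 0, 1], "fingers": 1}, {"dp": [0, 0, 0], "turn": [0, 0, 1], "fingers": 1}, {"dp": [0, 0, 0], "turn": [0, 0, 1], "fingers": 1}, {"dp": [0, 0, 0], "turn": [0, 0, 0.3], "fingers": 1}, {"dp": [0, 0, 0], "turn": [0, 0, 0], "fingers": 1}])

```text
clock: 8.57
eef_pos: [571.5, 167.1, 240.5]
tcp_rot: [-3.14, -0.001, -0.865]
contact_force: [0.8, 0.3, -0.0]
opening: 0.0
grasp_force: 0.0
```

```bash
python3 - <<'E'
from rig import r
from h import *
for n in('top','wrist'):
    f=r.grab_frame(n);pickle.dump(f,open(n+'2.pkl','wb'))
crop(f,0,0,640,480,1.25,'pics/wr2.png')
print(r.sense()['eef_pos'],r.sense()['qpos'])
for th in(10.8,70.8): print((proj(f,[520+64*np.cos(np.radians(th)),126+64*np.sin(np.radians(th)),85]))*1.25)
print(proj(f,[520,126,96])*1.25)
E
```

```text
[571.18164819 166.96542889 240.441798  ] [ 2.81931237e-01  3.15558500e-01  1.70983854e+00 -1.21967311e-04
  1.11506889e+00  2.71487009e+00]
[[420.36422222 236.58915204]]
[[419.51889335 334.44092784]]
[[511.55317434 291.60765614]]
```

View pics/wr2.png

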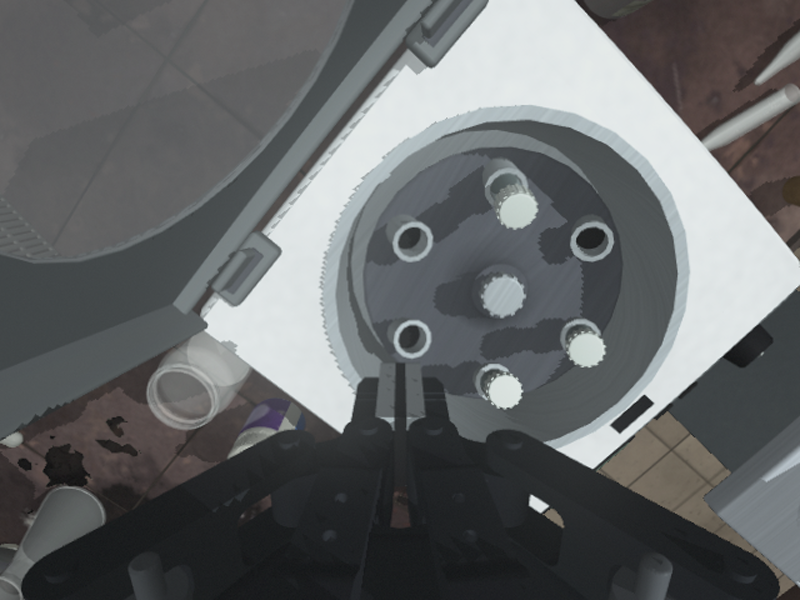

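```bash
python3 - <<'E'
from h import *
f=load('wrist2');q=lambda u,v,z:atz(f,(u/1.25,v/1.25),z)[:2]
N,E,B,H=q(410,338,85),q(592,241,85),q(412,241,85),q(502,296,96)
c=(N+E)/2;print(N,E,B,H,c)
for p in(N,B,E):
    d=p-c;print(np.hypot(*d),np.degrees(np.arctan2(d[1],d[0])))
G=(N+B)/2;print('gap',G,c+(G-c)*64/np.hypot(*(G-c)))
E
```

```text
[544.12539156 192.35491242] [500.61943871  70.65179815] [584.96425682 143.36853937] [522.49198386 131.81414676] [522.37241513 131.50335528]
64.62278227723789 70.32924495869123
63.70652430403725 10.733875989071514
64.62278227723786 -109.67075504130874
gap [564.54482419 167.8617259 ] [570.84503515 173.29336735]
```

Emit:
play_rows(rows=[{"dp": [-0.1, -0.045, 0.5], "turn": [0, 0, 0], "fingers": 1}, {"dp": [0, 0, 0.5], "turn": [0, 0, 0], "fingers": 1}, {"dp": [0, 0, 0.5], "turn": [0, 0, 0], "fingers": 1}, {"dp": [0, 0, 0.5], "turn": [0, 0, 0], "fingers": 1}, {"dp": [0, 0, 0.5], "turn": [0, 0, 0], "fingers": 1}])

```text
clock: 9.08
eef_pos: [569.7, 171.1, 139.5]
tcp_rot: [-3.141, -0.001, -0.862]
contact_force: [-0.8, -0.1, -0.1]
opening: -0.002
grasp_force: 0.0
```

Emit:
play_rows(rows=[{"dp": [0, 0, 0.2], "turn": [0, 0, 0], "fingers": 1}, {"dp": [0, 0, 0.1], "turn": [0, 0, 0], "fingers": 1}, {"dp": [0, 0, 0.1], "turn": [0, 0, 0], "fingers": 1}, {"dp": [0, 0, 0.1], "turn": [0, 0, 0], "fingers": 1}, {"dp": [0, 0, 0], "turn": [0, 0, 0], "fingers": 1}])

```text
clock: 9.5
eef_pos: [569.5, 171.0, 120.4]
tcp_rot: [-3.141, -0.0, -0.864]
contact_force: [-0.4, 0.3, 0.5]
opening: -0.0
grasp_force: 0.0
```

```bash
python3 - <<'E'
from rig import r
from h import *
f=r.grab_frame('wrist')
crop(f,160,80,560,380,2,'pics/wr3.png')
E
```

```text
(no output)
```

View pics/wr3.png

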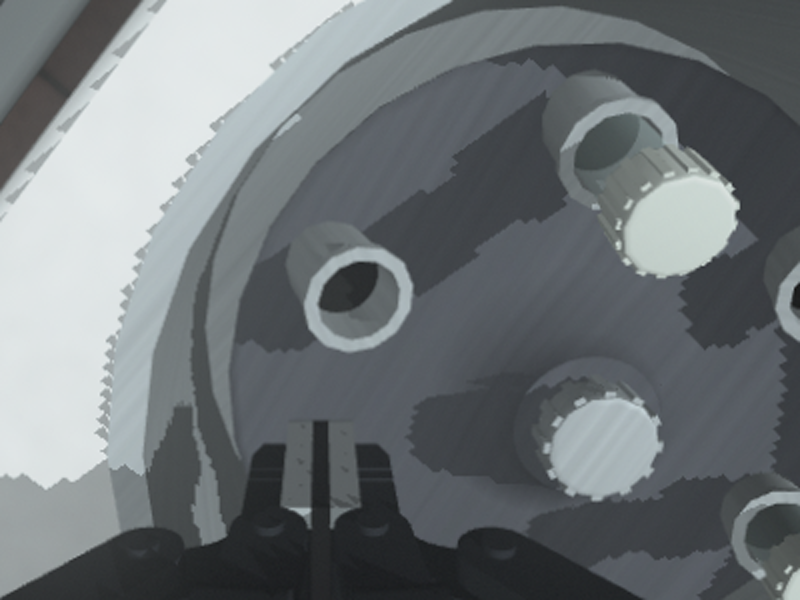

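Finger pair is at about (320,430), between B's mouth (358,300) and N (hidden below), with clear space. I'll shift slightly inwards and go down.

Emit:
play_rows(rows=[{"dp": [0, 0.1, 0.15], "turn": [0, 0, 0], "fingers": 1}, {"dp": [0, 0, 0.15], "turn": [0, 0, 0], "fingers": 1}, {"dp": [0, 0, 0.15], "turn": [0, 0, 0], "fingers": 1}, {"dp": [0, 0, 0.15], "turn": [0, 0, 0], "fingers": 1}, {"dp": [0, 0, 0.1], "turn": [0, 0, 0], "fingers": 1}])

```text
clock: 9.97
eef_pos: [565.8, 168.2, 91.2]
tcp_rot: [3.141, 0.0, -0.864]
contact_force: [0.0, -0.4, -0.1]
opening: -0.001
grasp_force: 0.0
```

Emit:
play_rows(rows=[{"dp": [-0.05, 0, 0], "turn": [0, 0, 0], "fingers": 1}, {"dp": [-0.05, 0, 0], "turn": [0, 0, 0], "fingers": 1}, {"dp": [-0.05, 0, 0], "turn": [0, 0, 0], "fingers": 1}, {"dp": [0, 0, 0], "turn": [0, 0, 0], "fingers": 1}])

```text
clock: 10.3
eef_pos: [562.2, 173.3, 92.4]
tcp_rot: [-3.141, -0.0, -0.863]
contact_force: [0.7, -0.3, -0.6]
opening: 0.0
grasp_force: 0.0
```

Emit:
play_rows(rows=[{"dp": [-0.0775, 0.011, 0], "turn": [0, 0, -0.5], "fingers": 1}, {"dp": [-0.0775, 0.011, 0], "turn": [0, 0, -0.5], "fingers": 1}, {"dp": [-0.0775, 0.011, 0], "turn": [0, 0, -0.5], "fingers": 1}, {"dp": [-0.0775, 0.011, 0], "turn": [0, 0, -0.5], "fingers": 1}, {"dp": [-0.0775, 0.011, 0], "turn": [0, 0, -0.5], "fingers": 1}])

```text
clock: 10.72
eef_pos: [550.1, 182.2, 92.7]
tcp_rot: [-3.14, -0.001, -0.599]
contact_force: [0.0, -1.0, 0.2]
opening: 0.001
grasp_force: 0.5
```

Emit:
play_rows(rows=[{"dp": [-0.0775, 0.011, 0], "turn": [0, 0, -0.5], "fingers": 1}, {"dp": [-0.0775, 0.011, 0], "turn": [0, 0, -0.5], "fingers": 1}, {"dp": [-0.0775, 0.011, 0], "turn": [0, 0, -0.5], "fingers": 1}, {"dp": [-0.0775, 0.011, 0], "turn": [0, 0, -0.5], "fingers": 1}, {"dp": [-0.0775, 0.011, 0], "turn": [0, 0, -0.5], "fingers": 1}])

```text
clock: 11.13
eef_pos: [535.5, 187.7, 92.7]
tcp_rot: [-3.141, -0.001, -0.337]
contact_force: [0.6, -0.0, -1.1]
opening: 0.001
grasp_force: 0.5
```

Emit:
play_rows(rows=[{"dp": [-0.0775, 0.011, 0], "turn": [0, 0, -0.5], "fingers": 1}, {"dp": [-0.0775, 0.011, 0], "turn": [0, 0, -0.5], "fingers": 1}, {"dp": [-0.0775, 0.011, 0], "turn": [0, 0, -0.5], "fingers": 1}, {"dp": [-0.0775, 0.011, 0], "turn": [0, 0, -0.5], "fingers": 1}, {"dp": [-0.0775, 0.011, 0], "turn": [0, 0, -0.5], "fingers": 1}])

```text
clock: 11.55
eef_pos: [519.9, 189.3, 92.7]
tcp_rot: [-3.141, -0.002, -0.076]
contact_force: [0.9, 1.0, -0.2]
opening: -0.001
grasp_force: 0.5
```

Emit:
play_rows(rows=[{"dp": [-0.0775, 0.011, 0], "turn": [0, 0, -0.5], "fingers": 1}, {"dp": [-0.0775, 0.011, 0], "turn": [0, 0, -0.5], "fingers": 1}, {"dp": [-0.0775, 0.011, 0], "turn": [0, 0, -0.5], "fingers": 1}, {"dp": [-0.0775, 0.011, 0], "turn": [0, 0, -0.5], "fingers": 1}, {"dp": [-0.0775, 0.011, 0], "turn": [0, 0, -0.5], "fingers": 1}])

```text
clock: 11.97
eef_pos: [504.5, 186.6, 92.7]
tcp_rot: [-3.141, -0.002, 0.186]
contact_force: [1.2, 1.4, 0.5]
opening: -0.001
grasp_force: 0.5
```

Emit:
play_rows(rows=[{"dp": [-0.0775, 0.011, 0], "turn": [0, 0, -0.5], "fingers": 1}, {"dp": [-0.0775, 0.011, 0], "turn": [0, 0, -0.5], "fingers": 1}, {"dp": [-0.0775, 0.011, 0], "turn": [0, 0, -0.5], "fingers": 1}, {"dp": [-0.0775, 0.011, 0], "turn": [0, 0, -0.5], "fingers": 1}, {"dp": [-0.0775, 0.011, 0], "turn": [0, 0, -0.5], "fingers": 1}])

```text
clock: 12.38
eef_pos: [490.3, 180.1, 92.7]
tcp_rot: [3.142, -0.002, 0.448]
contact_force: [0.3, 0.0, -0.2]
opening: -0.001
grasp_force: 0.5
```

Emit:
play_rows(rows=[{"dp": [-0.0775, 0.011, 0], "turn": [0, 0, -0.5], "fingers": 1}, {"dp": [-0.0775, 0.011, 0], "turn": [0, 0, -0.5], "fingers": 1}, {"dp": [-0.0775, 0.011, 0], "turn": [0, 0, -0.5], "fingers": 1}, {"dp": [-0.0775, 0.011, 0], "turn": [0, 0, -0.5], "fingers": 1}, {"dp": [-0.0775, 0.011, 0], "turn": [0, 0, -0.5], "fingers": 1}])

```text
clock: 12.8
eef_pos: [478.2, 170.1, 92.7]
tcp_rot: [3.141, -0.001, 0.71]
contact_force: [0.4, 1.6, 0.2]
opening: -0.003
grasp_force: 0.5
```

Emit:
play_rows(rows=[{"dp": [-0.0775, 0.011, 0], "turn": [0, 0, -0.5], "fingers": 1}, {"dp": [-0.0775, 0.011, 0], "turn": [0, 0, -0.5], "fingers": 1}, {"dp": [-0.0775, 0.011, 0], "turn": [0, 0, -0.5], "fingers": 1}, {"dp": [-0.0775, 0.011, 0], "turn": [0, 0, -0.5], "fingers": 1}, {"dp": [-0.0775, 0.011, 0], "turn": [0, 0, -0.5], "fingers": 1}])

```text
clock: 13.22
eef_pos: [469.1, 157.4, 92.7]
tcp_rot: [3.141, -0.001, 0.971]
contact_force: [-0.0, 2.2, -0.1]
opening: -0.005
grasp_force: 0.5
```

Emit:
play_rows(rows=[{"dp": [-0.0775, 0.011, 0], "turn": [0, 0, -0.5], "fingers": 1}, {"dp": [-0.0775, 0.011, 0], "turn": [0, 0, -0.5], "fingers": 1}, {"dp": [-0.0775, 0.011, 0], "turn": [0, 0, -0.5], "fingers": 1}, {"dp": [-0.0775, 0.011, 0], "turn": [0, 0, -0.5], "fingers": 1}, {"dp": [-0.0775, 0.011, 0], "turn": [0, 0, -0.5], "fingers": 1}])

```text
clock: 13.63
eef_pos: [463.6, 142.7, 92.6]
tcp_rot: [3.141, -0.001, 1.233]
contact_force: [0.4, 1.1, 1.4]
opening: -0.001
grasp_force: 0.6
```

Emit:
play_rows(rows=[{"dp": [-0.0775, 0.011, 0], "turn": [0, 0, -0.5], "fingers": 1}, {"dp": [-0.0775, 0.011, 0], "turn": [0, 0, -0.5], "fingers": 1}, {"dp": [-0.0775, 0.011, 0], "turn": [0, 0, -0.5], "fingers": 1}, {"dp": [-0.0775, 0.011, 0], "turn": [0, 0, -0.5], "fingers": 1}, {"dp": [-0.0775, 0.011, 0], "turn": [0, 0, -0.5], "fingers": 1}])

```text
clock: 14.05
eef_pos: [462.2, 127.1, 92.7]
tcp_rot: [3.14, -0.001, 1.495]
contact_force: [-0.4, 0.9, -0.3]
opening: 0.001
grasp_force: 0.7
```

Emit:
play_rows(rows=[{"dp": [-0.0775, 0.011, 0], "turn": [0, 0, -0.5], "fingers": 1}, {"dp": [-0.0775, 0.011, 0], "turn": [0, 0, -0.5], "fingers": 1}, {"dp": [-0.0775, 0.011, 0], "turn": [0, 0, -0.5], "fingers": 1}, {"dp": [-0.0775, 0.011, 0], "turn": [0, 0, -0.5], "fingers": 1}, {"dp": [-0.0775, 0.011, 0], "turn": [0, 0, -0.5], "fingers": 1}])

```text
clock: 14.47
eef_pos: [465.1, 111.8, 92.7]
tcp_rot: [3.14, -0.0, 1.757]
contact_force: [0.6, 2.1, 0.1]
opening: 0.0
grasp_force: 0.8
```

```bash
python3 - <<'E'
from rig import r
from h import *
f=r.grab_frame('wrist');pickle.dump(f,open('wrist4.pkl','wb'))
crop(f,0,0,640,480,1.25,'pics/wr4.png')
E
```

```text
(no output)
```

View pics/wr4.png

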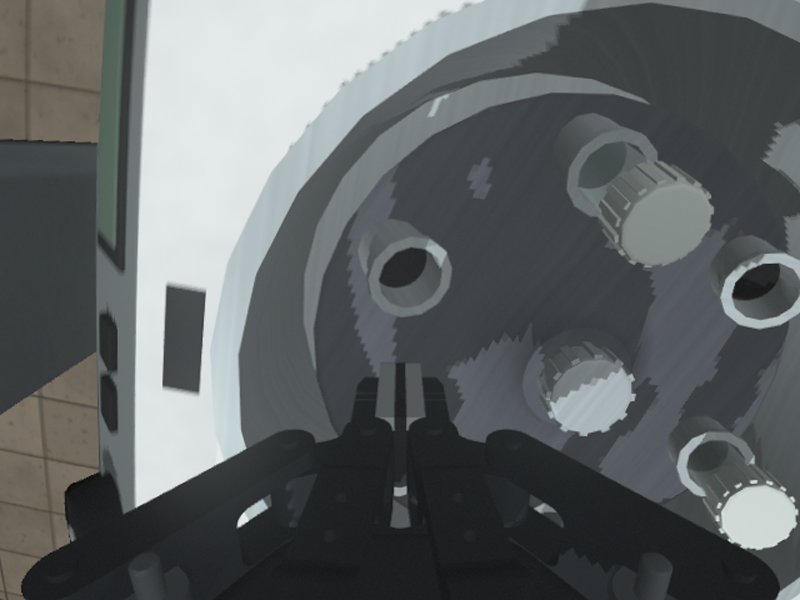

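B's mouth is at (410,275), the hub nut at (592,396) and the front slot at (185,338). The rotor needs a bit more turning.

```bash
python3 - <<'E'
from h import *
f=load('wrist4');q=lambda u,v,z:atz(f,(u/1.25,v/1.25),z)[:2]
B,H,S=q(410,275,85),q(592,396,96),q(185,338,105)
for c in(H,np.array([521.5,129.5])):
  for p in(B,S):
    d=p-c;print(p,c,np.hypot(*d),np.degrees(np.arctan2(d[1],d[0])))
E
```

```text
[461.4207687  155.89193744] [520.96476248 132.2371808 ] 64.07054477518534 158.3337974791542
[405.00384315 133.14933756] [520.96476248 132.2371808 ] 115.96450681877667 179.54931665687045
[461.4207687  155.89193744] [521.5 129.5] 65.62048762249394 156.28481050570156
[405.00384315 133.14933756] [521.5 129.5] 116.55330207438045 178.20574951242713
```

Emit:
play_rows(rows=[{"dp": [-0.0775, 0.011, 0], "turn": [0, 0, -0.5], "fingers": 1}, {"dp": [-0.0775, 0.011, 0], "turn": [0, 0, -0.5], "fingers": 1}, {"dp": [-0.0775, 0.011, 0], "turn": [0, 0, -0.5], "fingers": 1}, {"dp": [-0.0775, 0.011, 0], "turn": [0, 0, -0.5], "fingers": 1}, {"dp": [-0.0775, 0.011, 0], "turn": [0, 0, -0.5], "fingers": 1}])

```text
clock: 14.93
eef_pos: [471.3, 97.6, 92.6]
tcp_rot: [3.14, -0.0, 2.017]
contact_force: [-0.9, 1.8, 0.2]
opening: -0.003
grasp_force: 0.8
```

Emit:
play_rows(rows=[{"dp": [-0.0775, 0.011, 0], "turn": [0, 0, -0.5], "fingers": 1}, {"dp": [-0.06, 0.009, 0], "turn": [0, 0, -0.4], "fingers": 1}, {"dp": [0, 0, 0], "turn": [0, 0, 0], "fingers": 1}, {"dp": [0.08, 0, 0], "turn": [0, 0, 0], "fingers": 1}, {"dp": [0.08, 0, 0], "turn": [0, 0, 0], "fingers": 1}])

```text
clock: 15.35
eef_pos: [470.6, 98.5, 92.3]
tcp_rot: [3.142, 0.0, 2.108]
contact_force: [0.8, 0.0, 0.3]
opening: -0.001
grasp_force: 0.0
```

Emit:
play_rows(rows=[{"dp": [0, 0, -0.15], "turn": [0, 0, 0], "fingers": 1}, {"dp": [0, 0, -0.3], "turn": [0, 0, 0], "fingers": 1}, {"dp": [0, 0, -0.5], "turn": [0, 0, 0], "fingers": 1}, {"dp": [0, 0, -0.5], "turn": [0, 0, 0], "fingers": 1}, {"dp": [0, 0, 0], "turn": [0, 0, 0], "fingers": 1}])

```text
clock: 15.77
eef_pos: [472.7, 98.9, 153.7]
tcp_rot: [3.137, 0.002, 2.11]
contact_force: [2.1, -0.1, -0.4]
opening: -0.001
grasp_force: 0.0
```

```bash
python3 - <<'E'
from rig import r
from h import *
f=r.grab_frame('wrist');pickle.dump(f,open('wrist5.pkl','wb'))
g=r.grab_frame('top');pickle.dump(g,open('top5.pkl','wb'))
crop(f,0,0,640,480,1.25,'pics/wr5.png');print(r.sense()['qpos'])
E
```

```text
[ 2.03058284e-01  2.59325757e-01  2.02596713e+00 -4.32061414e-05
  8.54276118e-01 -3.36061850e-01]
```

View pics/wr5.png

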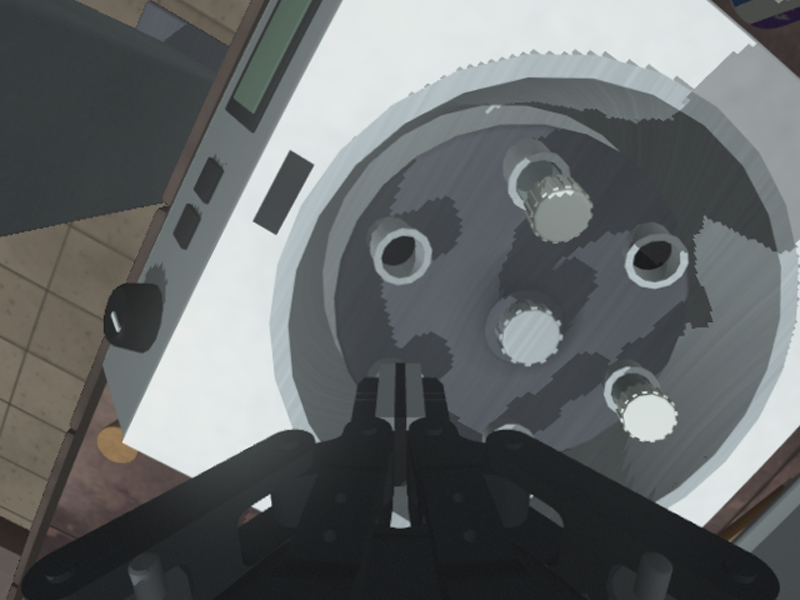

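B's mouth is at (403,256), the hub at (531,336) and the slot centre at (284,192). They are nearly in line.

```bash
python3 - <<'E'
from h import *
f=load('wrist5');q=lambda u,v,z:atz(f,(u/1.25,v/1.25),z)[:2]
B,H,S=q(403,256,85),q(531,336,96),q(284,192,105)
for p in(B,S):
    d=p-H;print(p,H,np.hypot(*d),np.degrees(np.arctan2(d[1],d[0])))
d=np.array(B)-[472.7,98.9];c,s=np.cos(2.11),np.sin(2.11)
print('tool',d@[c,s],d@[s,-c])
crop(load('top5'),250,180,370,300,4.5,'pics/top5c.png')
E
```

```text
[457.19923803 131.94073684] [520.60989534 132.1223965 ] 63.41091751827508 -179.83585876839484
[404.88541196 133.63608266] [520.60989534 132.1223965 ] 115.73438252281726 179.25060903189257
tool 36.31175521539919 3.6633790327855476
```

View pics/top5c.png

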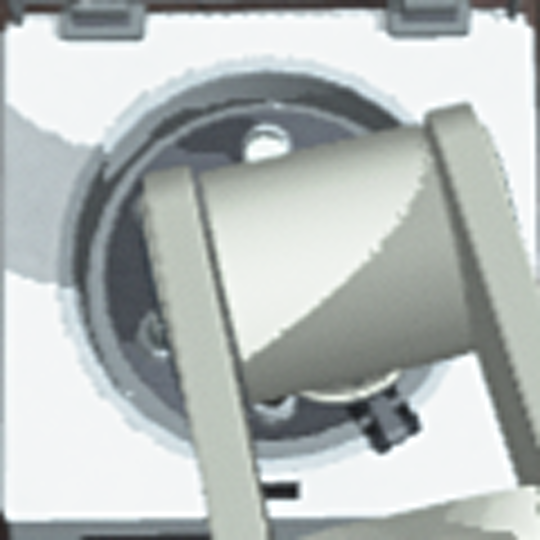

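Emit:
play_rows(rows=[{"dp": [0.29, 0.027, 0], "turn": [0, 0, 0], "fingers": 1}, {"dp": [0.29, 0.027, 0], "turn": [0, 0, 0], "fingers": 1}, {"dp": [0.29, 0.027, 0], "turn": [0, 0, 0], "fingers": 1}, {"dp": [0, 0, 0.2], "turn": [0, 0, 0], "fingers": 1}, {"dp": [0, 0, 0.15], "turn": [0, 0, 0], "fingers": 1}])

```text
clock: 16.28
eef_pos: [455.0, 130.7, 135.3]
tcp_rot: [-3.141, -0.0, 2.112]
contact_force: [-1.2, -0.1, 0.4]
opening: -0.002
grasp_force: 0.0
```

Emit:
play_rows(rows=[{"dp": [0, 0, 0], "turn": [0, 0, 0], "fingers": 1}, {"dp": [0, 0, 0], "turn": [0, 0, 0], "fingers": 1}, {"dp": [0, 0, 0], "turn": [0, 0, 0], "fingers": 1}, {"dp": [0, 0, 0], "turn": [0, 0, 0], "fingers": 1}, {"dp": [0, 0, 0], "turn": [0, 0, 0], "fingers": 1}])

```text
clock: 16.7
eef_pos: [456.0, 129.6, 136.3]
tcp_rot: [3.141, 0.0, 2.11]
contact_force: [0.1, -0.1, 0.6]
opening: -0.001
grasp_force: 0.0
```

```bash
python3 - <<'E'
from rig import r
from h import *
f=r.grab_frame('scene');g=r.grab_frame('wrist')
a=cv2.resize(f['pixels'][90:330,200:440],(400,400),interpolation=cv2.INTER_CUBIC)
b=cv2.resize(g['pixels'],(400,300));b=cv2.copyMakeBorder(b,0,100,0,0,0)
cv2.imwrite('pics/fin.png',np.hstack([a,b])[:,:,::-1]);print(r.sense()['eef_pos'])
E
```

```text
[455.92115795 129.64865946 136.36813774]
```

View pics/fin.png

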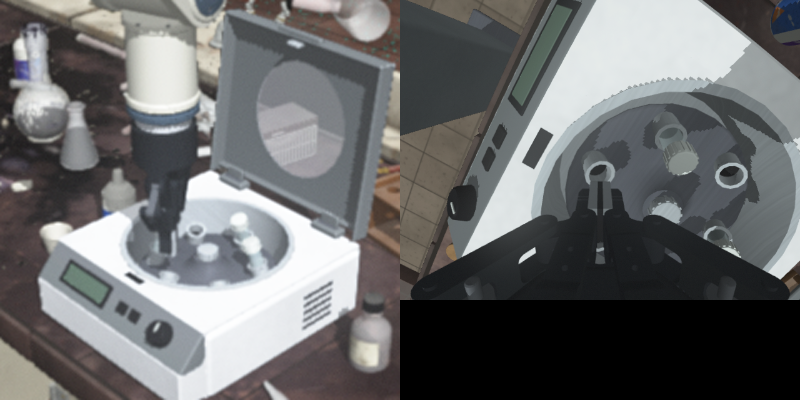

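The lid is open, and the fingertips stand right over B's mouth (at about (598,172) in the wrist view). Now I hold still.

Emit:
play_rows(rows=[{"dp": [0, 0, 0], "turn": [0, 0, 0], "fingers": 1}, {"dp": [0, 0, 0], "turn": [0, 0, 0], "fingers": 1}, {"dp": [0, 0, 0], "turn": [0, 0, 0], "fingers": 1}, {"dp": [0, 0, 0], "turn": [0, 0, 0], "fingers": 1}, {"dp": [0, 0, 0], "turn": [0, 0, 0], "fingers": 1}])

```text
clock: 17.22
eef_pos: [455.7, 129.8, 136.2]
tcp_rot: [3.142, 0.0, 2.11]
contact_force: [-0.5, 0.2, -0.4]
opening: -0.0
grasp_force: 0.0
```

Emit:
play_rows(rows=[{"dp": [0, 0, 0], "turn": [0, 0, 0], "fingers": 1}, {"dp": [0, 0, 0], "turn": [0, 0, 0], "fingers": 1}, {"dp": [0, 0, 0], "turn": [0, 0, 0], "fingers": 1}, {"dp": [0, 0, 0], "turn": [0, 0, 0], "fingers": 1}, {"dp": [0, 0, 0], "turn": [0, 0, 0], "fingers": 1}])

```text
clock: 17.63
eef_pos: [455.7, 129.8, 136.2]
tcp_rot: [3.142, -0.0, 2.11]
contact_force: [0.1, 0.5, -0.2]
opening: -0.002
grasp_force: 0.0
```

Emit:
play_rows(rows=[{"dp": [0, 0, 0], "turn": [0, 0, 0], "fingers": 1}, {"dp": [0, 0, 0], "turn": [0, 0, 0], "fingers": 1}, {"dp": [0, 0, 0], "turn": [0, 0, 0], "fingers": 1}, {"dp": [0, 0, 0], "turn": [0, 0, 0], "fingers": 1}, {"dp": [0, 0, 0], "turn": [0, 0, 0], "fingers": 1}])

```text
clock: 18.05
eef_pos: [455.7, 129.8, 136.2]
tcp_rot: [3.142, 0.0, 2.11]
contact_force: [0.6, -0.0, -0.1]
opening: -0.003
grasp_force: 0.0
```

Emit:
play_rows(rows=[{"dp": [0, 0, 0], "turn": [0, 0, 0], "fingers": 1}, {"dp": [0, 0, 0], "turn": [0, 0, 0], "fingers": 1}, {"dp": [0, 0, 0], "turn": [0, 0, 0], "fingers": 1}, {"dp": [0, 0, 0], "turn": [0, 0, 0], "fingers": 1}, {"dp": [0, 0, 0], "turn": [0, 0, 0], "fingers": 1}])

```text
clock: 18.47
eef_pos: [455.7, 129.8, 136.2]
tcp_rot: [-3.142, 0.0, 2.11]
contact_force: [-0.4, -0.5, -0.1]
opening: 0.001
grasp_force: 0.0
```

Emit:
play_rows(rows=[{"dp": [0, 0, 0], "turn": [0, 0, 0], "fingers": 1}, {"dp": [0, 0, 0], "turn": [0, 0, 0], "fingers": 1}, {"dp": [0, 0, 0], "turn": [0, 0, 0], "fingers": 1}, {"dp": [0, 0, 0], "turn": [0, 0, 0], "fingers": 1}, {"dp": [0, 0, 0], "turn": [0, 0, 0], "fingers": 1}])

```text
clock: 18.88
eef_pos: [455.7, 129.8, 136.2]
tcp_rot: [-3.142, 0.0, 2.11]
contact_force: [-0.2, 0.5, -0.0]
opening: 0.004
grasp_force: 0.0
```

```bash
python3 -c "
from rig import r
print(r.sense()['eef_pos']);print(r.sign_off())"
```

```text
[455.68332246 129.79128381 136.18267403]
the job is handed in; nothing more can be done
None
```

The job is handed in at about 19 s on the clock, with no verdict returned: the lid is back at its stop, the balance place stands at the front to within about 2° by the wrist camera, and the fingertips were held still about 3 cm above its mouth for over two seconds.

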